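# Turn a leaf of the finish-sample book

## Robot

A 6-joint arm with a two-finger parallel gripper is mounted at the origin on the work surface. World frame = base frame: x ahead of the robot, y to its left, z up, the work surface at z = 0. Lengths are in mm, angles in rad, forces in N, time in s.
With the tool pointing down it reaches from about 325 to 900 mm from the base axis. Payload 3.5 kg.
Tool frame: the origin (TCP) lies on the mounting face of the last link; the fingertips stand 173 mm ahead of it and the grasp point (between the pads) lies 155 mm ahead of it (r.nose_length is the distance from the TCP to the fingertips, in mm); z points along the fingers, y is the line along which they close (so a half turn about z gives the same grasp; the last joint's range is limited). The gripper opens to 85 mm and grips with 20 to 120 N. Pads are 22 mm wide; open, the fingers measure 114 mm over their backs; the gripper's body (76 mm by 85 mm) begins 54 mm behind the grasp point. The pads swing forward as they close: fully open they stand 13 mm farther back than shut.
Start: joints at [-1.218, 0.276, -0.026, 1.268, 0, 1.467], TCP at [275.101, -561.197, 404.713] pointing down, gripper open.
Joint ranges: [-3.12, 3.12], [-0.85, 1.88], [-1.08, 1.24], [-1.95, 2.15], [-1.57, 1.53], [-3.14, 3.14]. Speed limits (rad/s): [2.57, 2.57, 3.14, 3.14, 3.14, 3.14].

## Interface

Orientations are given as a rotation vector (axis times angle).
In Python, from station import r, get_image, camera_info gives the robot as it stands. The module is installed in compiled form; this text tells all that it offers.
- The arm moves only by the shell command python3 -m creep 'ROWS' [OPENING] [FORCE]. ROWS is JSON, one flat list of numbers, 4 for each row, row after row: the shift along the world's x, y, z in mm, then the turn about the world's z in units of 5 degrees (1.0 is 5 degrees). A call has 1 to 20 rows; each row is the pose to reach, as a shift and turn from the pose commanded when the call began; what a row does not reach only later rows make up. A row lasts 1/12 s, in which the tool goes at most 41.7 mm and 7.16 degrees, less where a joint would pass 70% of its speed; a pose out of reach is approached as far as the arm can. A call with a gripper value outside its range is refused whole. OPENING is the closure in counts, from 0 (fully open) to 255 (shut), set as the call begins (- or left out, the last holds). The fingers move at their own pace and stop on an object; FORCE is the grip in N (left out, the last holds). Time passes only in rows, so rows that repeat a pose let the fingers close. It gives the time, the measured TCP pose, the force, the opening and the grip force at its end, in the units of the state.
- r.observe(): the state, without advancing time (a new reading comes with each control period).
- get_image(name): name is "scene" or "top" or "wrist"; returns the picture (384x512x3 uint8, red, green, blue); there is no depth.
- camera_info(name): a dict with "camera_matrix" (3x3 intrinsics, pixels), "extrinsics" (4x4, takes a point from camera to world coordinates). Camera axes: x right, y down, z forward; pixel columns grow to the right and rows downward; lengths in mm; the calibration is good to about 2 mm. A picture is of the moment at which its call begins: read the wrist's pose just before it. camera_info takes no time and is no camera call; for the wrist camera it gives the pose at the moment of the call.
- r.job_done(): hands the job in; it is judged then, once.
The state is a dict: "time_s": time; "joints": joint angles; "qvel": joint speeds; "tau": joint torques, N m; "position": TCP position; "eef_rot": TCP orientation; "ft_force": force on the tool from outside, world axes, zero at the start; "wrist_torque": the same for the moment, N m; "gripper_width": finger opening in mm; "grasp_force": force on a finger pad.
Only numpy, scipy, OpenCV 4.12 (cv2) and the standard library are available. Lean on these libraries where they do the work, as an engineer would, in place of code of your own. Each camera call takes 0.05 s, during which the arm holds its last target. There are 200 camera calls.

## Task

The ring-bound book of finish samples lies open on the bench with its yellow-tabbed cherry leaf left part raised on the robot's right of the rings. Turn that leaf over the rings with your fingertips, without pinching it, and press it down lightly to lie flat on the left-hand pile, so that the sample beneath it is on show. Do not let the leaf slap down, do not lift the book or push it about, and leave the sanding block, straightedge and coasters where they are; then draw your hand away.

Things in the scene. Friction and masses are not known exactly. Their poses are not given: they have to be found in the camera images.
- book: Open ring-bound sample book, loose, 1.3 kg, black covers 200 mm along the spine, 302 mm across. Origin on the bench surface under the middle ring. Its x runs along the spine, away from the robot; y across it to the robot's left; z up; turned up to 0.35 rad from square. Coloured tabs of the piled leaves reach to y = 164 mm either side, all at x above -34 mm and lower than the pile tops.
- rings (a point): Middle of the rings' common centre line, 30 mm above the bench; the line runs along the book's x. Three steel rings, 56 mm over their outside, 4 mm wire, at x = -70, 0 and 70 mm of the book. The leaf turns about this line.
- left_pile (a point): Middle of the top of the left-hand pile of leaves, 27.5 mm above the bench, 85 mm from the spine's middle. The pile is 190 mm along the spine and reaches 140 mm from the spine's middle; the right-hand pile is its mirror image.
- leaf (a joint): Angle of the yellow-tabbed leaf about the rings' centre line: 0 flat on the right-hand (-y) pile, 1.571 upright, 3.142 (its stop) flat on the left-hand (+y) pile; starts at 0.15 to 0.5. Rigid cherry board, 0.1 kg, 5 mm thick, 18 to 140 mm from the line, 190 mm along it. Its holes are snug on the rings: it stays at any angle where it is left, and takes about 2 N at its free edge to turn.
- tab (a point): Centre of the leaf's yellow tab, 153 mm from the rings' centre line, at x = -62 mm of the book (end nearer the robot). The tab is 50 mm wide along the spine, 4 mm thick, in the leaf's middle plane (which holds the rings' centre line), and stands out 25 mm past the leaf's free edge, ending 165 mm from the centre line. Nothing but bare bench lies under it.
- sanding_block: Red rubber sanding block, 127 x 66 x 42 mm, loose on the bench to the left of the book, at least 40 mm past the place where the turned leaf's tab comes to lie. Origin under its centre. Leave it alone.
- straightedge: Aluminium straightedge, 400 x 35 x 5 mm, loose on the bench beyond the far end of the book, lying across it. Origin under its centre. Leave it alone.
- coaster_a: White ceramic coaster, 100 mm across and 9 mm thick, with a router bit on it (top 25 mm above the bench), loose, between the robot and the left half of the book. Origin under its centre. Leave it alone.
- coaster_b: White ceramic coaster, 100 mm across and 9 mm thick, with a router bit on it (top 29 mm above the bench), loose, to the right of the far half of the book. Origin under its centre. Leave it alone.

How it is judged (in metres and radians):
At the end, for the whole second after the job is handed in: The leaf lies at rest, flat on the left-hand pile (joint above 3.08 rad, within 3.5 degrees of its stop); the book lies flat within 20 mm of where it was, and the sanding block, straightedge and both coasters within 10 mm of where they were (value of joint leaf above 3.08 rad and velocity of joint leaf between -0.05 and 0.05 rad/s and distance of book from where it was at the start of the episode below 0.02 m and angle between book's own z axis and vertical below 0.03 rad and distance of each of sanding_block, straightedge, coaster_a, coaster_b from where it was at the start of the episode below 0.01 m); the robot touches nothing.
It fails at once if the leaf is pinched or forced (more than 32 N between fingers and leaf) (contact force between the fingers and leaf above 32 N).
It fails at once if the leaf is pushed with the arm or the gripper's body instead of the fingers (over 5 N) (contact force between the arm and leaf above 5 N).
It fails at once if the leaf is let slap over (faster than 4 rad/s) (velocity of joint leaf above 4 rad/s).
It fails at once if the book is lifted or pushed about (more than 30 mm, or tilted over 6 degrees) (distance of book from where it was at the start of the episode above 0.03 m or angle between book's own z axis and vertical above 0.1 rad).
It fails at once if a bystander is moved more than 20 mm (distance of any of sanding_block, straightedge, coaster_a, coaster_b from where it was at the start of the episode above 0.02 m).
It also fails if it takes over 48 s, if anything falls off the work surface, if the arm or the gripper's body presses on something with over 40 N, if the wrist force passes 120 N, or if a joint passes its speed limit or range.

## Working session

There is one attempt and no reset: what is moved stays moved. The work goes in short steps, Python scripts to look and compute and a shell command to move; the robot and the scene stay as the last step left them, time stands still between calls to the robot, and variables do not carry over. Pictures are saved under pics/ and viewed, at most 10 in all, crops included, and the job is handed in when it is done.

```bash
mkdir -p pics; python3 - <<'E'
from station import r,get_image,camera_info
import cv2,numpy as np
s=r.observe();print(s['time_s'],s['position'],s['eef_rot'],r.nose_length)
for n in("scene","top"):
    im=get_image(n);cv2.imwrite(f'pics/{n}0.png',im[:,:,::-1])
    c=camera_info(n);print(n,np.round(c['camera_matrix'],1).tolist(),np.round(c['extrinsics'],3).tolist())
a=[cv2.imread(f'pics/{n}0.png') for n in('scene','top')]
E
```

```text
0.0 [ 274.97947124 -560.82818495  403.54685972] [-3.05821498e+00 -7.09271220e-01  4.15575785e-04] 173.4
scene [[462.7, 0.0, 261.2], [0.0, 462.7, 188.3], [0.0, 0.0, 1.0]] [[0.397, 0.655, -0.643, 1285.092], [0.918, -0.291, 0.271, -261.309], [-0.01, -0.698, -0.716, 855.744], [0.0, 0.0, 0.0, 1.0]]
top [[417.5, 0.0, 252.7], [0.0, 417.5, 191.5], [0.0, 0.0, 1.0]] [[0.007, -0.984, 0.181, 381.198], [-1.0, -0.004, 0.015, 23.188], [-0.014, -0.181, -0.983, 1023.85], [0.0, 0.0, 0.0, 1.0]]
```

View pics/top0.png

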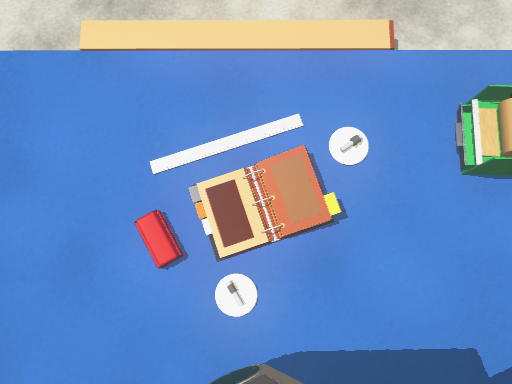

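View pics/scene0.png

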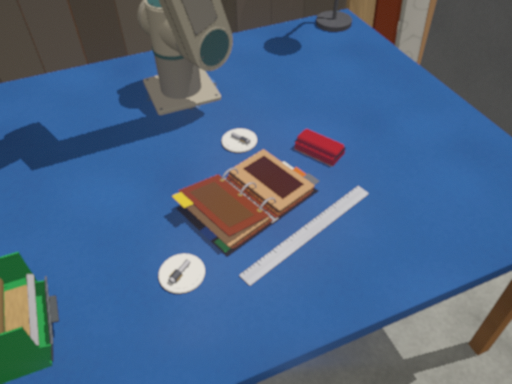

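The top view shows the tab at about (332,204), rings along (254,173)–(271,230), left pile at about (232,213), block at (159,239) and coasters at (236,295) and (348,146). The scene view shows the tab at (183,200) and the leaf slightly raised.

```bash
cat > h.py <<'E'
import cv2,numpy as np
from station import r,get_image,camera_info
def ray(n,p):
    c=camera_info(n);K=np.array(c['camera_matrix']);T=np.array(c['extrinsics'])
    d=T[:3,:3]@np.linalg.solve(K,[p[0],p[1],1.]);return T[:3,3],d/np.linalg.norm(d)
def onz(n,p,z):
    o,d=ray(n,p);return o+d*(z-o[2])/d[2]
def tri(a,pa,b,pb):
    o1,d1=ray(a,pa);o2,d2=ray(b,pb)
    t=np.linalg.lstsq(np.c_[d1,-d2],o2-o1,rcond=None)[0]
    p,q=o1+d1*t[0],o2+d2*t[1];return (p+q)/2,np.linalg.norm(p-q)
def mask(bgr,lo,hi,roi=None):
    m=cv2.inRange(cv2.cvtColor(bgr,cv2.COLOR_BGR2HSV),np.array(lo),np.array(hi))
    if roi:
        z=np.zeros_like(m);x0,y0,x1,y1=roi;z[y0:y1,x0:x1]=m[y0:y1,x0:x1];m=z
    return m
def big(m):
    return max(cv2.findContours(m,cv2.RETR_EXTERNAL,cv2.CHAIN_APPROX_NONE)[0],key=cv2.contourArea)
def cen(c):
    M=cv2.moments(c);return M['m10']/M['m00'],M['m01']/M['m00']
E
python3 - <<'E'
from h import *
np.set_printoptions(precision=1,suppress=True)
T=cv2.imread('pics/top0.png');S=cv2.imread('pics/scene0.png')
y=((22,120,120),(35,255,255))
ct=big(mask(T,*y,(300,170,360,240)));cs=big(mask(S,*y,(150,170,220,230)))
print(cv2.contourArea(ct),cv2.contourArea(cs),cen(ct),cen(cs));print('tab',tri('top',cen(ct),'scene',cen(cs)))
tan=((10,50,150),(22,160,255))
m=mask(T,*tan,(185,150,275,265));c=big(m);b=cv2.boxPoints(cv2.minAreaRect(c));print('pile box',b)
P=np.array([onz('top',p,27.5) for p in b]);print(P,np.linalg.norm(np.diff(P,axis=0),axis=1))
mr=mask(T,(0,170,80),(6,255,255),(125,195,195,275));print('block',onz('top',cen(big(mr)),42))
mw=mask(T,(0,0,180),(179,50,255))
for R in((200,265,270,325),(320,120,375,170)):
    z=np.zeros_like(mw);z[R[1]:R[3],R[0]:R[2]]=mw[R[1]:R[3],R[0]:R[2]];print('coaster',onz('top',cen(cv2.convexHull(big(z))),9))
for n,im,R in(('top',T,(180,130,360,270)),('scn',S,(160,110,350,290))):
    cv2.imwrite(f'pics/crop_{n}.png',cv2.resize(im[R[1]:R[3],R[0]:R[2]],None,fx=3,fy=3,interpolation=cv2.INTER_CUBIC))
a=cv2.imread('pics/crop_top.png');print(a.shape)
E
```

```text
209.5 143.5 (331.59188544152744, 203.7167859984089) (182.81416957026713, 199.9012775842044)
tab (array([ 530.3, -145.2,   60. ]), np.float64(2.1370676337595724))
pile box [[194.9 183.7]
 [246.2 166.6]
 [270.8 240.4]
 [219.5 257.5]]
[[583.  179.4  27.5]
 [626.2  54.6  27.5]
 [446.3  -5.6  27.5]
 [405.4 115.5  27.5]] [132.1 189.7 127.8]
block [453.3 257.7  42. ]
coaster [319.3  76.9   9. ]
coaster [ 686.2 -201.3    9. ]
(420, 540, 3)
```

View pics/crop_top.png

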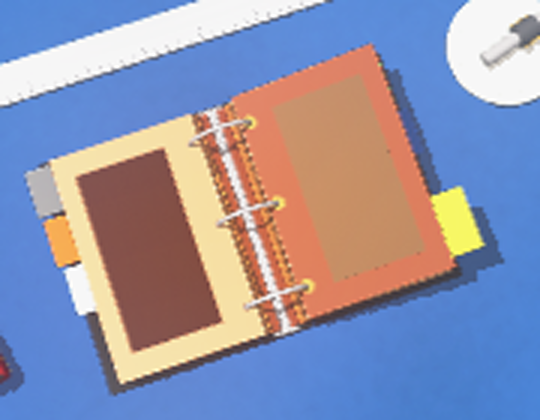

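The tab triangulates to (530,-145,60). With book yaw of about 0.33 and origin of about (540,15), that puts the tab at book x = -61, radius 151, leaf angle of about 0.20, which fits the sizes given. Next I shut the fingers, turn square to the book and go outside the tab's free edge.

```bash
python3 -m creep '[260,370,-80,16.55, 260,370,-80,16.55, 260,370,-80,16.55, 260,370,-80,16.55, 260,370,-80,16.55, 260,370,-80,16.55, 260,370,-80,16.55, 260,370,-80,16.55, 260,370,-80,16.55, 260,370,-80,16.55, 260,370,-80,16.55, 260,370,-80,16.55, 260,370,-80,16.55, 260,370,-80,16.55, 260,370,-80,16.55, 260,370,-80,16.55, 260,370,-80,16.55, 260,370,-80,16.55]' 255 20
python3 - <<'E'
from h import *
s=r.observe();print(s['position'],s['eef_rot'],s['ft_force'],s['gripper_width'])
cv2.imwrite('pics/w1.png',get_image('wrist')[:,:,::-1])
E
```

```text
time_s: 1.6
position: [534.7, -192.2, 324.9]
eef_rot: [1.83, 2.553, -0.0]
ft_force: [-0.8, 0.7, -0.2]
gripper_width: 0.2
grasp_force: 0.0
[ 534.67924237 -192.17864757  324.9466054 ] [ 1.83006660e+00  2.55306811e+00 -1.82072792e-06] [-0.7622069   0.67139249 -0.22932161] 0.24535414967788508
```

View pics/w1.png

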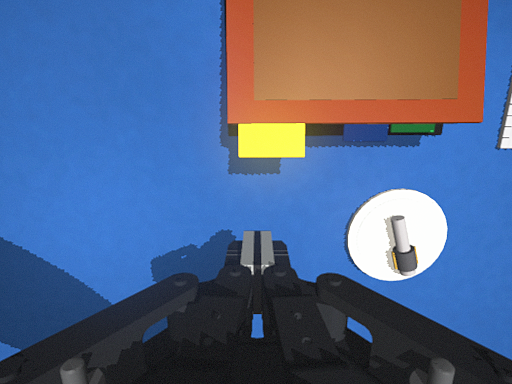

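The wrist view shows the tab square to the fingers at columns 238–305, row 157, with the fingertips at (258,240). The alignment is good, so I go down beside the tab and then in until touch.

```bash
python3 -m creep '[9,3,-40,0, 9,3,-80,0, 9,3,-108,0, 9,3,-108,0, 9,3,-108,0]'; python3 -m creep '[-1,4,0,0, -3,9,0,0, -4.5,13,0,0, -4.5,13,0,0, -4.5,13,0,0]'
python3 - <<'E'
from h import *
s=r.observe();print(s['position'],s['ft_force'])
cv2.imwrite('pics/w2.png',get_image('wrist')[:,:,::-1])
E
```

```text
time_s: 2.07
position: [543.0, -188.0, 215.3]
eef_rot: [-1.826, -2.551, 0.001]
ft_force: [0.4, 0.4, 0.8]
gripper_width: 0.3
grasp_force: 0.0
time_s: 2.48
position: [540.0, -174.9, 218.1]
eef_rot: [1.825, 2.554, 0.001]
ft_force: [0.6, 0.3, -0.4]
gripper_width: -0.4
grasp_force: 0.0
[ 539.95060898 -174.93745849  218.06787821] [ 0.64816728  0.34880346 -0.39932814]
```

View pics/w2.png

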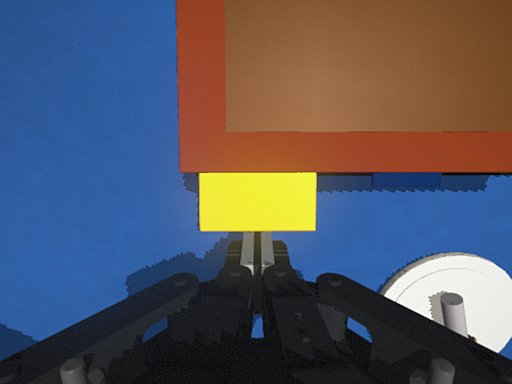

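The wrist view shows the tab centred on the fingers, its edge at row 231 just in front of the fingertips. I close in by small steps and watch the force.

```bash
for i in 1 2 3; do python3 -m creep '[-0.65,1.9,0,0, -0.65,1.9,0,0, -0.65,1.9,0,0]' | egrep 'pos|ft'; done
```

```text
position: [538.9, -173.3, 216.7]
ft_force: [-0.5, -0.3, -0.7]
position: [538.2, -171.3, 216.6]
ft_force: [0.5, -0.5, 0.6]
position: [537.7, -169.5, 216.7]
ft_force: [-0.5, -0.6, -1.1]
```

```bash
for i in 1 2 3; do python3 -m creep '[-0.65,1.9,0,0, -0.65,1.9,0,0, -0.65,1.9,0,0]' | egrep 'pos|ft'; done
```

```text
position: [537.5, -168.5, 217.2]
ft_force: [0.6, -5.9, -0.7]
position: [537.3, -167.6, 217.7]
ft_force: [0.1, -9.2, -0.1]
position: [536.9, -166.1, 218.0]
ft_force: [0.3, -9.9, 0.7]
```

```bash
python3 -m creep '[-0.2,0.7,3,0, -0.4,1.4,6,0, -0.6,2.1,9,0, -0.9,2.9,12,0, -1.3,3.9,16,0, -1.3,3.9,16,0]'; python3 - <<'E'
from h import *
T=get_image('top')[:,:,::-1];S=get_image('scene')[:,:,::-1]
cv2.imwrite('pics/s3.png',S)
y=((22,120,120),(35,255,255))
for n,im,R in(('top',T,(280,150,360,240)),('scene',S,(140,150,240,230))):
    c=big(mask(im,*y,R));print(n,cen(c),cv2.contourArea(c))
E
```

```text
time_s: 4.53
position: [535.4, -161.9, 234.5]
eef_rot: [1.826, 2.549, -0.007]
ft_force: [-0.8, -9.4, 4.3]
gripper_width: 0.1
grasp_force: 4.0
top (330.26836813611754, 203.11755607115234) 215.5
scene (186.97014925373134, 196.4278606965174) 67.0
```

View pics/s3.png

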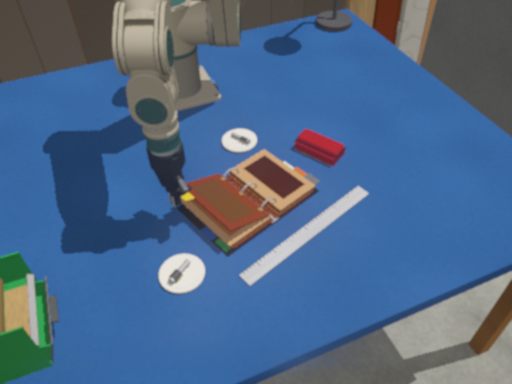

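```bash
cat > ang.py <<'E'
from h import *
O=np.array([539.6,15.]);ux=np.array([.946,.324]);uy=np.array([-.324,.946])
im=get_image('wrist')[:,:,::-1].copy();cv2.imwrite('pics/wl.png',im)
c=big(mask(im,(22,120,100),(35,255,255)));x,y,w,h=cv2.boundingRect(c)
K=np.array(camera_info('wrist')['camera_matrix']);E=np.array(camera_info('wrist')['extrinsics'])
Z=K[0,0]*50/w
for v in (y,y+h):
    p=E@np.append(Z*np.linalg.solve(K,[x+w/2,v,1.]),1);d=p[:2]-O
    print(v,'xywh',(x,y,w,h),'book x,y,z',d@ux,d@uy,p[2],'ang',np.arctan2(p[2]-30,-d@uy))
s=r.observe();d=s['position'][:2]-O;print('tip book',d@ux,d@uy,s['position'][2]-173.4,'F uy,z',s['ft_force'][:2]@uy,s['ft_force'][2])
E
python3 ang.py
```

```text
187 xywh (201, 187, 115, 60) book x,y,z -61.99613283345303 -132.6047859609993 75.32902680379591 ang 0.3293829119830932
247 xywh (201, 187, 115, 60) book x,y,z -62.06335935963331 -157.63005161619222 82.69063095989866 ang 0.32259122660412526
tip book -61.27112960741783 -166.04206042800152 60.889992332034325 F uy,z -8.509987186064905 2.795516829389333
```

Lifting works: the leaf is at 0.32 rad, with the fingertip 21 mm below its edge. I continue along the arc.

```bash
python3 -m creep '[-0.5,1.5,4.5,0, -1.1,3.2,9,0, -1.8,5.4,14.5,0, -2.6,7.6,20,0, -3.4,10,25,0, -4.3,12.7,30,0, -5.4,16,36,0, -6.6,19.3,41,0, -8,23,46.5,0, -9.2,26.8,52,0, -10.4,30.4,56,0, -11.6,34,60,0, -11.6,34,60,0]'; python3 ang.py
```

```text
time_s: 5.77
position: [524.0, -127.3, 295.6]
eef_rot: [1.824, 2.549, -0.004]
ft_force: [0.3, -6.8, 4.5]
gripper_width: 0.2
grasp_force: 3.2
191 xywh (199, 191, 116, 56) book x,y,z -61.80104210973375 -97.40885128255526 137.87214024050735 ang 0.8363246606556075
247 xywh (199, 191, 116, 56) book x,y,z -61.86620278611093 -120.56835512244757 144.67029563175424 ang 0.7603307519746499
tip book -60.80080968549034 -129.63321121084317 121.82203332486725 F uy,z -7.059320161513235 5.422688935271314
```

```bash
python3 -m creep '[-1.7,5,5,0, -3.5,10,10,0, -5.5,16,15.5,0, -7.6,22.3,20.5,0, -9.8,29,25,0, -12.1,35.5,29.4,0, -14.5,42.4,33.4,0, -16.9,49.4,37,0, -19.4,56.6,40,0, -21.9,63.9,43,0, -24.4,71.4,45,0, -27,79,47,0, -29.6,86.6,49,0, -32.3,94.3,50,0, -32.3,94.3,50,0]'; python3 ang.py
```

```text
time_s: 7.07
position: [489.7, -30.2, 342.6]
eef_rot: [-1.825, -2.556, -0.001]
ft_force: [0.1, 0.4, 0.2]
gripper_width: -0.0
grasp_force: 0.0
216 xywh (201, 216, 119, 33) book x,y,z -61.75717216049665 -2.9464807456628215 191.61775827750802 ang 1.552567176755296
249 xywh (201, 216, 119, 33) book x,y,z -61.75511193122829 -16.27994817003017 195.41944365050938 ang 1.4726960669866755
tip book -61.71288480962114 -27.155192254261177 169.19995375140692 F uy,z 0.11059999389658665 0.5435480957337196
```

The leaf is nearly upright at 1.47 rad. I go over the top, now with the fingertip's lower edge on the face.

```bash
python3 -m creep '[-2.9,8.4,0,0, -5.7,16.7,0,0, -9,26.4,-1.5,0, -12.4,36.2,-3,0, -15.7,45.8,-5,0, -18.9,55.2,-8,0, -22,64,-12,0, -25,73,-16.4,0, -27.9,81.4,-21.5,0, -30.7,89.7,-27,0, -33.2,97,-33.5,0, -35.6,104,-40.7,0, -35.6,104,-40.7,0]'; python3 ang.py
```

```text
time_s: 8.2
position: [453.3, 73.5, 299.9]
eef_rot: [-1.823, -2.554, 0.003]
ft_force: [-0.9, 0.6, 0.3]
gripper_width: -0.1
grasp_force: 0.0
194 xywh (204, 194, 120, 31) book x,y,z -61.318578505545744 116.0936718481677 148.08306274524 ang 2.3476994403108122
225 xywh (204, 194, 120, 31) book x,y,z -61.30911842220681 103.6719227291082 151.62194264065948 ang 2.2766886316735873
tip book -62.32834301514869 82.6619805234107 127.18406635099635 F uy,z 0.554761117938876 0.12726263455511383
```

View pics/wl.png

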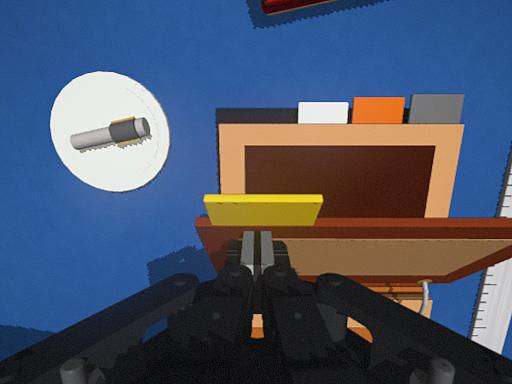

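The wrist view shows the leaf past upright (tab at (262,210)), with the fingertips on its face and the left pile clear beyond. I lower it.

```bash
python3 -m creep '[-2.2,6.5,-7.5,0, -4.4,13,-15,0, -6.1,18,-23.5,0, -7.8,22.7,-32.5,0, -9.2,27,-41,0, -10.6,30.8,-50,0, -11.5,33.5,-60,0, -12.4,36.1,-70,0, -12.8,37.2,-76,0, -13.1,38.2,-83,0, -13.1,38.2,-83,0]'; for i in 1 2 3; do python3 -m creep '[0,0,-1.5,0, 0,0,-3,0, 0,0,-3,0]' | egrep 'pos|ft'; done; python3 ang.py
```

```text
time_s: 9.17
position: [440.9, 110.6, 217.4]
eef_rot: [-1.826, -2.554, 0.003]
ft_force: [-0.4, -0.6, -0.4]
gripper_width: 0.0
grasp_force: 0.0
position: [442.0, 110.5, 216.1]
ft_force: [0.1, -0.1, -0.7]
position: [442.0, 110.6, 213.1]
ft_force: [-0.2, 0.3, 0.5]
position: [441.8, 110.6, 209.8]
ft_force: [-0.4, -0.4, 0.2]
163 xywh (207, 163, 104, 51) book x,y,z -62.15828201197621 164.25341996336044 34.36667703461822 ang 3.1150139148484497
214 xywh (207, 163, 104, 51) book x,y,z -62.185834571444914 140.68090350718617 41.10970069387025 ang 3.0627852847026213
tip book -61.64901583615531 122.14707021502105 36.43461126077662 F uy,z -0.06297912629215101 -0.21026135542812832
```

```bash
for i in 1 2 3; do python3 -m creep '[0,0,-1,0, 0,0,-1.5,0, 0,0,-1.5,0]' | egrep 'pos|ft'; done; python3 ang.py
```

```text
position: [441.7, 110.6, 208.4]
ft_force: [0.2, -0.8, 0.4]
position: [441.8, 110.6, 206.9]
ft_force: [-0.2, 0.4, -0.7]
position: [441.9, 110.6, 205.9]
ft_force: [-1.9, -0.8, 4.2]
163 xywh (207, 163, 104, 51) book x,y,z -61.93691335475801 164.26456374565998 30.377196553609622 ang 3.13929638297585
214 xywh (207, 163, 104, 51) book x,y,z -61.96599030716113 140.69163555033057 37.118774114688875 ang 3.091037350564643
tip book -61.46762336671107 122.11916733855304 32.45609987854897 F uy,z 1.085951757832879 5.080026511791759
```

```bash
for i in 1 2; do python3 -m creep '[0,0,-1,0, 0,0,-1,0, 0,0,-1,0]' | egrep 'pos|ft'; done; python3 ang.py
```

```text
position: [441.9, 110.6, 205.7]
ft_force: [-4.6, -1.4, 12.1]
position: [442.0, 110.7, 205.5]
ft_force: [-6.2, -0.8, 19.3]
163 xywh (206, 163, 105, 51) book x,y,z -62.05511235292812 164.5257920659009 31.434498689545336 ang 3.132873884802112
214 xywh (206, 163, 105, 51) book x,y,z -62.08142753830808 141.1778387422269 38.113527161727916 ang 3.084185539569822
tip book -61.34445406480103 122.14181828209433 32.130590883566214 F uy,z 2.0236423856740973 20.429963747520087
```

Pressed flat: the reaction is stiff and the tip is at 32 mm, which is the leaf's top. I draw away straight up and check.

```bash
python3 -m creep '[0,0,4,0, 0,0,12,0, 0,0,35,0, 0,0,70,0, 0,0,110,0, 0,0,140,0, -60,-40,150,0, -90,-70,150,0, -120,-110,150,0, -120,-150,150,0, -120,-190,150,0, -120,-230,150,0, -120,-260,150,0, -120,-260,150,0, -120,-260,150,0, -120,-260,150,0]'; python3 - <<'E'
from h import *
T=get_image('top')[:,:,::-1].copy();S=get_image('scene')[:,:,::-1].copy()
y=((22,120,100),(35,255,255))
ct=big(mask(T,*y,(170,170,260,280)));cs=big(mask(S,*y,(230,110,350,200)))
p,e=tri('top',cen(ct),'scene',cen(cs));d=p[:2]-[539.6,15];print('tab',p,e,d@[.946,.324],d@[-.324,.946])
mr=mask(T,(0,170,80),(6,255,255),(125,195,195,275));print('block',onz('top',cen(big(mr)),42))
R=lambda im,a:cv2.resize(im[a[1]:a[3],a[0]:a[2]],(400,400))
cv2.imwrite('pics/end.png',np.hstack([R(T,(150,110,370,330)),R(S,(150,100,350,300))]))
E
```

```text
time_s: 12.65
position: [321.5, -150.2, 353.5]
eef_rot: [-1.831, -2.552, -0.001]
ft_force: [-0.4, 0.8, -0.1]
gripper_width: 0.2
grasp_force: 0.0
tab [432.66063037 140.20669616  31.08169296] 1.0878395091598487 -60.597674109519076 153.09389032731056
block [447.11258752 254.12603723  42.        ]
```

View pics/end.png

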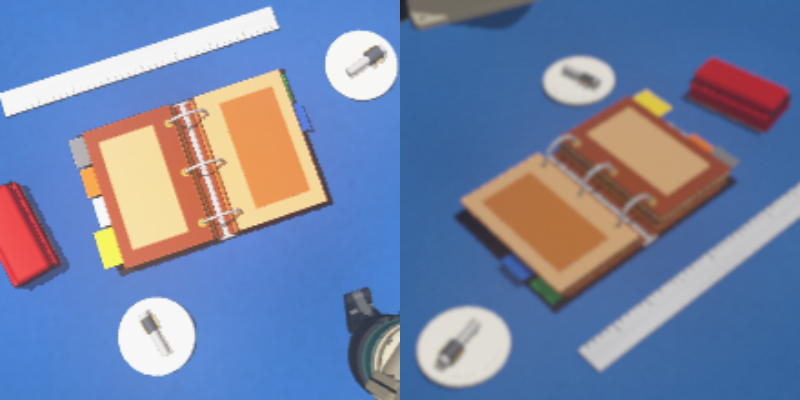

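The leaf lies flat: its tab is at height 31 mm and 153 mm left of the spine. The sample beneath shows, the book has not moved, and the hand is clear.

```bash
python3 -c "
from station import r
print(r.job_done())"
```

```text
the job is handed in; nothing more can be done
None
```

The job is handed in: I turned the cherry leaf over the rings with the fingertips and pressed it flat on the left-hand pile, and the last pictures show the sample beneath on show and the book in place, and I never went near the other items, though one rough colour reading of the sanding block came out about 7 mm off its first and I did not re-check it.

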